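# Register a batten in the bench jig and clamp it with the cam

### The job

Push the loose batten on the yellow jig up against the long fence and slide it along the fence until its end butts against the stop block; then, with the batten in place, swing the lever of the cam clamp round until the cam presses the batten tight against the fence, and let go. Only push with the fingers: the batten must stay on the board, never lifted, and the standing offcut, the wire spool and the screwdriver stay where they are.

Things in the scene. Friction and masses are not known exactly. Their poses are not given: they have to be found in the camera images.
- jig: Jig screwed to the bench: a yellow painted plywood board 300 (x) x 460 (y) x 18 mm thick; origin at the centre of its underside, on the bench; at zero yaw its x points away from the robot and its y to the robot's left. The pine fence, 35 mm wide and 40 mm high above the board, runs along y on the far edge for 440 mm; its working face, towards the robot, is the plane x = +105 mm. The cam clamp sits on the board with its pivot at x = +23, y = +70 mm.
- stop_face (a point): Centre of the working face of the pine stop block (60 mm in x, 40 mm in y, 36 mm high), fixed on the board against the fence near its left end; the point is 15 mm above the board and 30.5 mm from the fence face. The face looks along the jig's -y; axes parallel to the jig's. The stop's place along the fence differs from day to day.
- batten: The loose work piece: pine batten 45 (x) x 160 (y) x 30 mm high, about 0.12 kg, lying on the board to the right of the cam, clear of the fence and a little crooked. Origin at the centre of its underside, y along its length (its +y end faces the stop). Home, its centre is at jig x = +82.5 mm and its +y end touches the stop face.
- batten_center (a point): Centre of the batten, half-way up (15 mm above its underside).
- batten_end (a point): Centre of the batten's +y (left) end face, the one that goes to the stop.
- cam (a joint): Angle of the cam clamp (rad), counter-clockwise seen from above, 0 to 1.6 (hard limit). At 0 (open) the lever points along the jig's -x, towards the robot; at 1.57 along the jig's -y, parallel to the fence. It starts at 0 to 0.15. With the batten home the cam first bites at about 1.4 and is tight from about 1.47 on. It stays where it is left; 1 N at the lever's end turns it free, some 5 to 15 N tighten it.
- cam_pivot (a point): Centre of the cam clamp's pivot bolt, 14 mm above the board. The cam is an eccentric wooden disc of radius 28 mm, its centre 10 mm off the pivot, 24 mm thick, its top 26 mm above the board (bolt head to 33 mm). The lever is a straight flat bar of the same thickness, 22 mm wide, in one piece with the disc. Open, the cam leaves a passage about 54 mm wide to the fence for the batten.
- lever_end (a point): The tip of the cam's lever, 110 mm from the pivot, 14 mm above the board; the lever is pushed on its left (+y) side at the open start to close it.
- offcut: Bystander: pine offcut 30 x 50 mm, 60 mm high, standing on the board near the robot's edge. Origin at the centre of its underside.
- spool: Bystander: black wire spool, 60 mm diameter, 45 mm high, standing on the bench left of the jig. Origin at the centre of its underside.
- screwdriver: Bystander: screwdriver 190 mm long lying on the bench right of the jig.
Things that resemble listed ones, but are neither listed nor needed, are in the scene too. Several things have the shape of the batten; the one meant has the colours described above.

How it is judged:
By the outcome, as a careful person would: the job done as asked, in the order asked, and still so for the second after the job is handed in, with the robot touching nothing.
It also fails if it takes over 61 s, if anything falls off the work surface, if the arm or the gripper's body presses on something with over 40 N, if the wrist force passes 120 N, or if a joint passes its speed limit or range.

### The arm

A 6-joint arm with a two-finger parallel gripper is mounted at the origin on the work surface. World frame = base frame: x ahead of the robot, y to its left, z up, the work surface at z = 0. Lengths are in mm, angles in rad, forces in N, time in s.
With the tool pointing down it reaches from about 400 to 925 mm from the base axis. Payload 12.5 kg.
Tool frame: the origin (TCP) lies midway between the tips of the shut fingers; the grasp point (between the pads) lies 19 mm behind it; z points along the fingers, y is the line along which they close (so a half turn about z gives the same grasp; the last joint's range is limited). The gripper opens to 95 mm and grips with 3 to 60 N. Pads are 20 mm wide; open, the fingers measure 119 mm over their backs; the gripper's body (75 mm by 180 mm) begins 59 mm behind the grasp point.
Start: joints at [-1.245, 0.491, 1.559, -0, 1.092, -0.106], TCP at [261.591, -567.642, 214.661] pointing down, gripper open.
Joint ranges: [-3.1, 3.1], [-0.84, 2.19], [0.05, 2.79], [-1.13, 4.28], [0.06, 2.93], [-2.69, 2.69]. Speed limits (rad/s): [2.22, 2.22, 2.79, 3.14, 3.14, 3.14].

### API

Orientations are given as [roll, pitch, yaw] about the fixed x, y, z axes, in that order (R = Rz(yaw) Ry(pitch) Rx(roll)).
In Python, from cell import state, read_camera, job_done gives the robot as it stands.
- The arm moves only by the tool carry_out, never from a script. Its argument "moves" is a list of rows, each an object with "slide": the shift along the tool's x, y, z as a fraction of full scale, a list of three; "spin": the turn about the tool's z as a fraction of full scale. A call has 1 to 12 rows; each row shifts and turns the commanded pose from where the row before left it, along the tool's axes as they then stand; what a row does not reach is not made up. Full scale, the value 1, is 0.4 m for a shift and 30 degrees for a turn. A row lasts 1/12 s, in which the tool goes at most 41.7 mm and 7.16 degrees, less where a joint would pass 70% of its speed; a pose out of reach is approached as far as the arm can. A call with a number of a shift or a turn outside -1 to 1 is refused whole. A call with a gripper value outside its range is refused whole. "hand" is the closure, from 0 (fully open) to 1 (shut), set as the call begins (left out, the last holds). The fingers move at their own pace and stop on an object; the grip force is fixed at half the most. Time passes only in rows, so rows that do not move let the fingers close. It gives the time, the measured TCP pose, the force, the opening and the grip force at its end, in the units of the state.
- state(): the state, without advancing time (a new reading comes with each control period).
- read_camera(name): name is "scene" or "top" or "wrist"; returns a dict with "color" (480x640x3 uint8, red, green, blue), "K" (3x3 intrinsics, pixels), "R" (3x3) and "t" (3): a world point X has camera coordinates R X + t. Camera axes: x right, y down, z forward; pixel columns grow to the right and rows downward; lengths in mm; the calibration is good to about 2 mm. A picture is of the moment at which its call begins. There is no depth.
- job_done(): hands the job in; it is judged then, once.
The state is a dict: "t": time; "joints": joint angles; "qvel": joint speeds; "tau": joint torques, N m; "eef_pos": TCP position; "tcp_rot": TCP orientation; "ft_force": force on the tool from outside, world axes, zero at the start; "moment": the same for the moment, N m; "opening": opening from 0.0 (shut) to 1.0 (fully open); "grip_force": force on a finger pad.
Only numpy, scipy, OpenCV 4.12 (cv2) and the standard library are available. Lean on these libraries where they do the work, as an engineer would, in place of code of your own. Each camera call takes 0.05 s, during which the arm holds its last target. There are 200 camera calls.

## Working session

There is one attempt and no reset: what is moved stays moved. The work goes in short steps, Python scripts to look and compute and a tool call to move; the robot and the scene stay as the last step left them, time stands still between calls to the robot, and variables do not carry over. Pictures are saved under pics/ and viewed, at most 10 in all, crops included, and the job is handed in when it is done.

Besides the shell and the picture viewer there is one more tool, called after ">>>" by a JSON object that holds its "fn" and its "kwargs", one argument or row to a line. carry_out: Moves the arm, as the interface text tells. Shift numbers are shares of 0.4 m and turn numbers shares of 30 degrees, none past 1 either way. Its arguments: {"type":"object","properties":{"moves":{"type":"array"},"hand":{"type":"number"}},"required":["moves"]}

```bash
mkdir -p pics; ls; python3 - <<'E'
from cell import state, read_camera
import cv2,pickle
s=state(); print(s)
d={}
for n in("top","scene"):
    c=read_camera(n); d[n]=c; cv2.imwrite(f"pics/{n}0.png",c["color"][:,:,::-1])
    print(n,c["K"],c["R"],c["t"])
pickle.dump(d,open("d0.pkl","wb"))
E
```

```text
pics
{'t': 0.0, 'joints': array([-1.24459868e+00,  4.91563592e-01,  1.55946481e+00,  5.19544366e-06,
        1.09170170e+00, -1.05623381e-01]), 'qvel': array([-0.00200558,  0.00078799,  0.0027518 , -0.00121659, -0.00070823,
        0.00074541]), 'tau': array([-1.27357169e-03, -6.12645435e+01, -2.58183968e+01,  6.92370976e-02,
        4.81628941e-02, -7.15169790e-05]), 'eef_pos': array([ 261.50567678, -567.38428316,  214.05395822]), 'tcp_rot': array([-3.14046204e+00, -1.24499364e-04,  4.31818558e-01]), 'ft_force': array([-0.81127555,  0.22433729, -0.27852759]), 'moment': array([ 0.00561521, -0.01280728, -0.05606095]), 'grip_force': 0.0, 'opening': 1.0025352714864169}
top [[589.04366599   0.         323.82662872]
 [  0.         589.04366599 241.20980489]
 [  0.           0.           1.        ]] [[-0.0293521  -0.99954991  0.00619886]
 [-0.9956282   0.02868566 -0.08889106]
 [ 0.08867323 -0.0087809  -0.99602207]] [-3.76624302e-01  6.09802011e+02  1.52773125e+03]
scene [[474.70486741   0.         319.10244274]
 [  0.         474.70486741 241.44368298]
 [  0.           0.           1.        ]] [[ 0.29562173  0.95515555  0.01690179]
 [ 0.76441838 -0.22590307 -0.60384795]
 [-0.57295055  0.19143062 -0.79692031]] [-176.0071747  -428.18394356 1488.11305282]
```

View pics/top0.png

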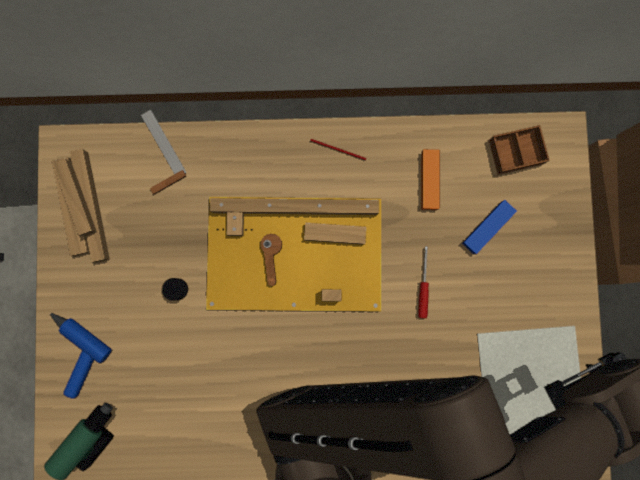

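View pics/scene0.png

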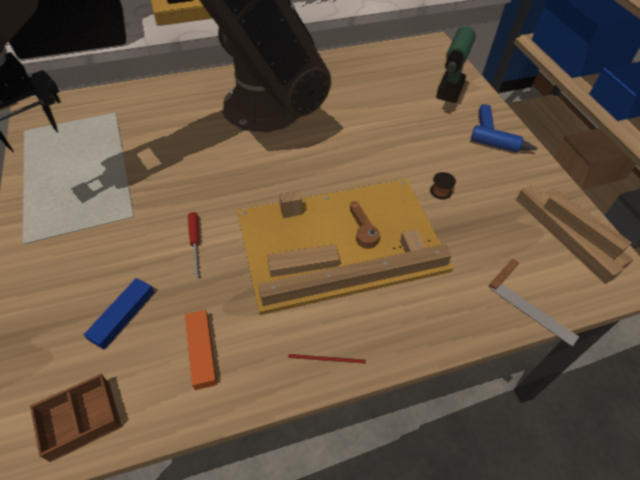

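The top view shows the yellow jig at about (207–382, 198–312), with the fence along its upper edge. The stop is at (235,223), the cam bolt at (266,244), the lever tip at (271,285) and the offcut at (331,295). The spool is at (175,289) and the screwdriver at (424,285).

Batten-shaped candidates:
- pine bar on the jig (335,234)
- orange bar (431,180)
- blue bar (490,228)
- pine pile off the jig (80,205)

The pine bar on the yellow board right of the cam fits the description. I'll confirm it in an enlarged crop.

```bash
cat > h.py <<'E'
import numpy as np,cv2
def ray(c,uv,z):
    uv=np.atleast_2d(np.asarray(uv,float)); d=np.c_[uv,np.ones(len(uv))]@np.linalg.inv(c["K"]).T@c["R"]
    o=-c["R"].T@c["t"]; return o+d*((z-o[2])/d[:,2])[:,None]
def proj(c,X):
    p=(np.atleast_2d(X)@c["R"].T+c["t"])@c["K"].T; return p[:,:2]/p[:,2:]
E
python3 - <<'E'
import pickle
from h import *
d=pickle.load(open("d0.pkl","rb")); c=d["top"]; im=c["color"][:,:,::-1].copy()
hsv=cv2.cvtColor(im,cv2.COLOR_BGR2HSV)
for p in[(300,270),(335,234),(235,225),(300,207),(270,265),(331,293),(500,300)]: print(p,hsv[p[1],p[0]])
m=cv2.inRange(hsv,(20,190,80),(32,255,255)); m[:150]=0;m[330:]=0
ct=max(cv2.findContours(cv2.morphologyEx(m,cv2.MORPH_CLOSE,np.ones((5,5))),0,1)[0],key=cv2.contourArea)
print("jig",cv2.minAreaRect(ct), cv2.boundingRect(ct))
crop=cv2.resize(im[190:320,200:390],None,fx=4.2,fy=4.2,interpolation=cv2.INTER_CUBIC); cv2.imwrite("pics/crop0.png",crop)
E
```

```text
(300, 270) [ 20 188 183]
(335, 234) [ 17 120 147]
(235, 225) [ 15 112 159]
(300, 207) [ 17 124 140]
(270, 265) [ 13 164 104]
(331, 293) [ 17 123 145]
(500, 300) [ 16 110 153]
jig ((293.5414733886719, 261.57806396484375), (172.79930114746094, 96.15396118164062), 0.3430843949317932) (207, 213, 174, 98)
```

View pics/crop0.png

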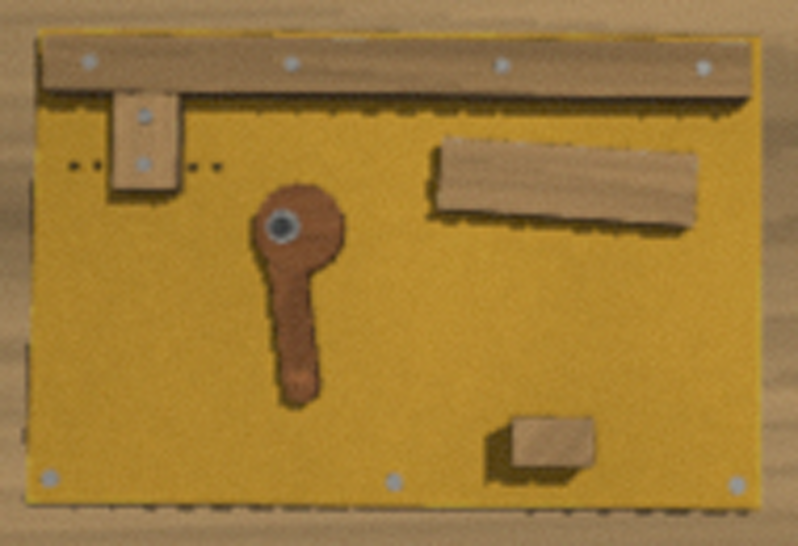

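The crop confirms it: a plain pine bar lying on the yellow board, right of the cam, with top corners at crop (440,138), (697,155), (692,228) and (435,208). The stop's face is at crop x≈180, the bolt at (282,227) and the lever tip at (300,403).

```bash
python3 - <<'E'
import pickle
from h import *
np.set_printoptions(precision=1,suppress=True)
c=pickle.load(open("d0.pkl","rb"))["top"]
f=lambda P,z: ray(c,(np.array(P,float)+.5)/4.2-.5+[200,190],z)[:,:2]
B=f([(37,30),(760,38),(760,508),(27,502)],18)
print("board",B, np.linalg.norm(B-np.roll(B,-1,0),axis=1))
cen=B.mean(0); e=(B[0]+B[3]-B[1]-B[2])/2; y1=np.arctan2(-e[0],e[1])
F=f([(42,90),(750,99)],58); fe=F[0]-F[1]; yf=np.arctan2(-fe[0],fe[1])
print("cen",cen,"yaw",y1,"fence yaw",yf)
J=lambda yaw: np.array([[np.cos(yaw),-np.sin(yaw)],[np.sin(yaw),np.cos(yaw)]])
yaw=(y1+yf)/2; R=J(yaw)
loc=lambda P:(P-cen)@R
for n,P,z in[("fence",[(42,90),(750,99)],58),("bolt",[(282,227)],51),("tip",[(300,405)],44),("stop",[(181,97),(179,188)],54),("batten",[(440,138),(697,155),(692,228),(435,208)],48),("off",[(513,417),(595,417),(595,466),(513,466)],78)]:
    p=f(P,z); print(n,"world",p.tolist(),"jig",loc(p).tolist())
E
```

```text
board [[ 738.3  286.3]
 [ 720.1 -173.2]
 [ 423.  -162. ]
 [ 440.3  296.1]] [459.9 297.3 458.4 298.2]
cen [580.5  61.8] yaw -0.038593529770216115 fence yaw -0.04131510822591176
fence world [[693.899452466835, 276.2051744322116], [675.8155302005815, -161.2529974622226]] jig [[104.79516655210404, 218.75351747561191], [104.19936994621982, -219.07787179217075]]
bolt world [[605.2760875165679, 130.40151480363264]] jig [[22.066465175389308, 69.5262748397008]]
tip world [[495.34580185908834, 122.21093450601067]] jig [[-87.44892668196067, 56.95120996201771]]
stop world [[687.6590469417451, 190.9904900341324], [631.0191640507084, 193.19513680179256]] jig [[101.96353020267857, 133.35757533685202], [45.28078804232332, 133.29805674141772]]
batten world [[658.2273912889958, 31.388039646102605], [643.0212350437189, -128.01149189274224], [597.5929772136653, -123.28727883097561], [614.6278408069193, 35.641316227141395]] jig [[78.93047375249809, -27.293110422307816], [70.10345847166798, -187.17282034133086], [24.522752963082198, -184.26694975467927], [35.195827100399065, -24.78475515839515]]
off world [[483.8391448925171, -8.865431648681998], [482.38882104255805, -58.34033185098343], [452.9738762542929, -57.39896305912717], [454.4276729334361, -8.010926628053022]] jig [[-93.71072686364448, -74.48016672311813], [-93.18368319631357, -123.97351389493681], [-122.61275461224191, -124.20783780570267], [-123.13285856241862, -74.8011463643361]]
```

>>> {"fn": "carry_out", "kwargs": {
  "moves": [
    {"slide": [0,0,0],"spin": 0.225},
    {"slide": [0,0,0],"spin": 0.225},
    {"slide": [0,0,0],"spin": 0.225},
    {"slide": [0,0,0],"spin": 0.225},
    {"slide": [0.041,-0.074,0],"spin": 0},
    {"slide": [0.041,-0.074,0],"spin": 0},
    {"slide": [0.041,-0.074,0],"spin": 0},
    {"slide": [0.041,-0.074,0],"spin": 0},
    {"slide": [0.041,-0.074,0],"spin": 0},
    {"slide": [0.041,-0.074,0],"spin": 0},
    {"slide": [0.041,-0.074,0],"spin": 0},
    {"slide": [0.041,-0.074,0],"spin": 0}
  ],
  "hand": 0
}}

```text
t: 1.1
eef_pos: [402.5, -334.6, 214.5]
tcp_rot: [-3.141, 0.0, -0.04]
ft_force: [0.6, -0.2, 0.5]
opening: 1.001
grip_force: 0.0
```

>>> {"fn": "carry_out", "kwargs": {
  "moves": [
    {"slide": [0.041,-0.074,0],"spin": 0},
    {"slide": [0.041,-0.074,0],"spin": 0},
    {"slide": [0.041,-0.074,0],"spin": 0},
    {"slide": [0.041,-0.074,0],"spin": 0},
    {"slide": [0.041,-0.074,0],"spin": 0},
    {"slide": [0.041,-0.074,0],"spin": 0},
    {"slide": [0.041,-0.074,0],"spin": 0},
    {"slide": [0.041,-0.074,0],"spin": 0},
    {"slide": [0.041,-0.074,0],"spin": 0},
    {"slide": [0.041,-0.074,0],"spin": 0},
    {"slide": [0,0,0],"spin": 0},
    {"slide": [0,0,0],"spin": 0}
  ]
}}

```text
t: 2.1
eef_pos: [577.8, -45.5, 214.0]
tcp_rot: [3.142, 0.001, -0.037]
ft_force: [-0.0, 0.7, -0.2]
opening: 1.001
grip_force: 0.0
```

>>> {"fn": "carry_out", "kwargs": {
  "moves": [
    {"slide": [0,0,0.08],"spin": 0},
    {"slide": [0,0,0.08],"spin": 0},
    {"slide": [0,0,0.08],"spin": 0},
    {"slide": [0,0,0.08],"spin": 0},
    {"slide": [0,0,0.08],"spin": 0},
    {"slide": [0,0,0.03],"spin": 0},
    {"slide": [0,0,0.03],"spin": 0},
    {"slide": [0,0,0.01],"spin": 0},
    {"slide": [0,0,0],"spin": 0},
    {"slide": [0,0,0],"spin": 0}
  ]
}}

```text
t: 2.93
eef_pos: [578.2, -47.2, 27.8]
tcp_rot: [3.141, -0.002, -0.04]
ft_force: [0.2, -1.0, 0.8]
opening: 0.996
grip_force: 0.0
```

>>> {"fn": "carry_out", "kwargs": {
  "moves": [
    {"slide": [0.015,0,0],"spin": 0},
    {"slide": [0.015,0,0],"spin": 0},
    {"slide": [0.01,0,0],"spin": 0},
    {"slide": [0.01,0,0],"spin": 0},
    {"slide": [0.01,0,0],"spin": 0},
    {"slide": [0.01,0,0],"spin": 0},
    {"slide": [0.01,0,0],"spin": 0},
    {"slide": [0.01,0,0],"spin": 0},
    {"slide": [0.01,0,0],"spin": 0},
    {"slide": [0.01,0,0],"spin": 0},
    {"slide": [0,0,0],"spin": 0}
  ]
}}

```text
t: 3.85
eef_pos: [622.3, -48.7, 26.5]
tcp_rot: [3.141, -0.001, -0.039]
ft_force: [0.8, -0.2, -0.5]
opening: 1.0
grip_force: 0.0
```

>>> {"fn": "carry_out", "kwargs": {
  "moves": [
    {"slide": [0.004,0,0],"spin": 0},
    {"slide": [0.004,0,0],"spin": 0},
    {"slide": [0.003,0,0],"spin": 0},
    {"slide": [0,0,0],"spin": 0}
  ]
}}

```text
t: 4.18
eef_pos: [622.6, -48.7, 26.5]
tcp_rot: [-3.141, 0.008, -0.039]
ft_force: [-17.7, -1.2, 12.4]
opening: 1.002
grip_force: 8.9
```

```bash
python3 - <<'E'
from cell import *
from h import *
import pickle
d={n:read_camera(n) for n in("top","wrist")}; pickle.dump(d,open("d1.pkl","wb"))
a=cv2.resize(d["top"]["color"][190:320,200:390],(585,400),interpolation=cv2.INTER_CUBIC)
b=cv2.resize(d["wrist"]["color"],(533,400))
cv2.imwrite("pics/m1.png",cv2.resize(np.hstack([a,b]),None,fx=.71,fy=.71)[:,:,::-1])
E
```

```text
(no output)
```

View pics/m1.png

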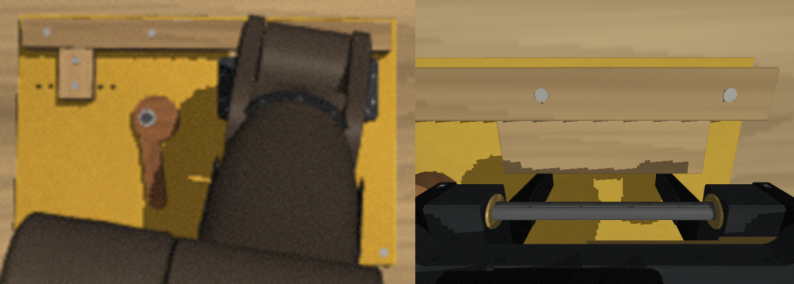

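The wrist half of the picture shows the batten flush along the fence, joint line at row ~121. The −17.7 N reaction agrees. Next I'll back off, turn 90° and go behind the batten's right end.

>>> {"fn": "carry_out", "kwargs": {
  "moves": [
    {"slide": [-0.05,0,0],"spin": 0},
    {"slide": [-0.05,0,0],"spin": 0},
    {"slide": [0,0,-0.08],"spin": 0},
    {"slide": [0,0,-0.08],"spin": 0},
    {"slide": [0,0,-0.08],"spin": 0},
    {"slide": [0,0,0],"spin": -0.23},
    {"slide": [0,0,0],"spin": -0.23},
    {"slide": [0,0,0],"spin": -0.23},
    {"slide": [0,0,0],"spin": -0.23},
    {"slide": [0,0,0],"spin": -0.23},
    {"slide": [0,0,0],"spin": -0.23},
    {"slide": [0,0,0],"spin": -0.23}
  ]
}}

```text
t: 5.28
eef_pos: [586.2, -47.3, 122.7]
tcp_rot: [3.141, -0.0, 0.809]
ft_force: [0.1, -0.3, 0.1]
opening: 0.997
grip_force: 0.0
```

>>> {"fn": "carry_out", "kwargs": {
  "moves": [
    {"slide": [0,0,0],"spin": -0.23},
    {"slide": [0,0,0],"spin": -0.23},
    {"slide": [0,0,0],"spin": -0.23},
    {"slide": [0,0,0],"spin": -0.23},
    {"slide": [0,0,0],"spin": -0.23},
    {"slide": [0,0,0],"spin": -0.23},
    {"slide": [-0.074,0.045,0],"spin": 0},
    {"slide": [-0.074,0.045,0],"spin": 0},
    {"slide": [-0.074,0.045,0],"spin": 0},
    {"slide": [-0.074,0.045,0],"spin": 0},
    {"slide": [0,0,0],"spin": 0},
    {"slide": [0,0,0],"spin": 0}
  ],
  "hand": 0.83
}}

```text
t: 6.28
eef_pos: [652.8, -170.2, 122.0]
tcp_rot: [3.141, 0.0, 1.524]
ft_force: [0.8, -0.6, -0.2]
opening: 0.216
grip_force: 0.0
```

```bash
cat >> h.py <<'E'
CEN=np.array([580.5,61.8]); YAW=-0.04
RJ=np.array([[np.cos(YAW),-np.sin(YAW)],[np.sin(YAW),np.cos(YAW)]])
jig=lambda p:(np.atleast_2d(p)[:,:2]-CEN)@RJ
E
python3 - <<'E'
from cell import *
from h import *
s=state(); print(s["t"],jig(s["eef_pos"]),s["eef_pos"],s["tcp_rot"],s["opening"])
c=read_camera("wrist"); cv2.imwrite("pics/w2.png",c["color"][:,:,::-1])
t=read_camera("top"); print(proj(t,s["eef_pos"]))
E
```

```text
6.2833 [[  81.56864419 -228.96969564]] [ 652.8470523  -170.24842008  121.99604602] [3.14147652e+00 1.94406992e-05 1.52393111e+00] 0.2162465323203769
[[384.6715957  218.73532877]]
```

View pics/w2.png

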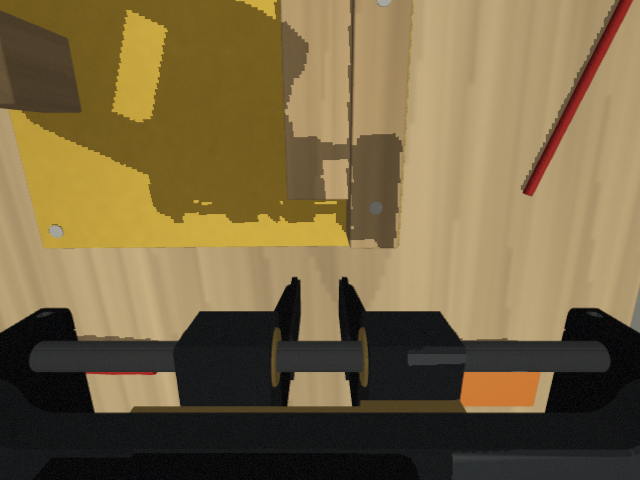

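The wrist view shows the batten's right end edge at row ~199, columns 287–350, flush with the fence line at column 350. The fingers are clear of it in front, at columns 280–355. I'll lower them and push along the fence.

>>> {"fn": "carry_out", "kwargs": {
  "moves": [
    {"slide": [0,-0.005,0.07],"spin": 0},
    {"slide": [0,0,0.07],"spin": 0},
    {"slide": [0,0,0.06],"spin": 0},
    {"slide": [0,0,0.03],"spin": 0},
    {"slide": [0,0,0.007],"spin": 0},
    {"slide": [0,0,0],"spin": 0},
    {"slide": [0.02,0,0],"spin": 0},
    {"slide": [0.02,0,0],"spin": 0},
    {"slide": [0.02,0,0],"spin": 0},
    {"slide": [0.02,0,0],"spin": 0},
    {"slide": [0.02,0,0],"spin": 0},
    {"slide": [0,0,0],"spin": 0}
  ]
}}

```text
t: 7.38
eef_pos: [652.6, -126.9, 28.3]
tcp_rot: [3.141, 0.0, 1.527]
ft_force: [-0.4, 0.8, -0.3]
opening: 0.171
grip_force: 0.0
```

```bash
cat > look.py <<'E'
from cell import *
from h import *
import sys
s=state(); print(s["t"],"jig",jig(s["eef_pos"]),s["eef_pos"],s["tcp_rot"][2],s["opening"],s["ft_force"])
n=sys.argv[1]; cv2.imwrite("pics/"+n+".png",np.hstack([cv2.resize(read_camera("wrist")["color"],(480,360)),cv2.resize(read_camera("top")["color"][190:320,200:390],(320,219),interpolation=2).repeat(1,0)[:,:] if 0 else cv2.copyMakeBorder(cv2.resize(read_camera("top")["color"][190:320,200:390],(320,219)),0,141,0,0,0)])[:,:,::-1])
E
python3 - <<'E'
from cell import *
from h import *
s=state(); print(s["t"],jig(s["eef_pos"]),s["eef_pos"],s["tcp_rot"][2],s["opening"],s["ft_force"])
E
```

```text
7.3833 [[  79.6131659 -185.6723263]] [ 652.62457115 -126.90748574   28.33198879] 1.5274353675619627 0.17076105240222356 [-0.4365716   0.77391392 -0.25771464]
```

>>> {"fn": "carry_out", "kwargs": {
  "moves": [
    {"slide": [0.02,0,0],"spin": 0},
    {"slide": [0.02,0,0],"spin": 0},
    {"slide": [0.02,0,0],"spin": 0},
    {"slide": [0.02,0,0],"spin": 0},
    {"slide": [0.02,0,0],"spin": 0},
    {"slide": [0.02,0,0],"spin": 0},
    {"slide": [0.02,0,0],"spin": 0},
    {"slide": [0.02,0,0],"spin": 0},
    {"slide": [0.02,0,0],"spin": 0},
    {"slide": [0.02,0,0],"spin": 0},
    {"slide": [0.02,0,0],"spin": 0},
    {"slide": [0.02,0,0],"spin": 0}
  ]
}}

```text
t: 8.38
eef_pos: [656.4, -32.2, 27.9]
tcp_rot: [-3.141, 0.0, 1.526]
ft_force: [-2.7, -5.4, 3.8]
opening: 0.17
grip_force: 2.7
```

```bash
python3 look.py m3
```

```text
8.3833 jig [[ 79.61227991 -90.90922115]] [656.41319935 -32.22014553  27.87273737] 1.5262597775723816 0.16977965188746338 [-2.68676376 -5.4202111   3.7505054 ]
```

View pics/m3.png

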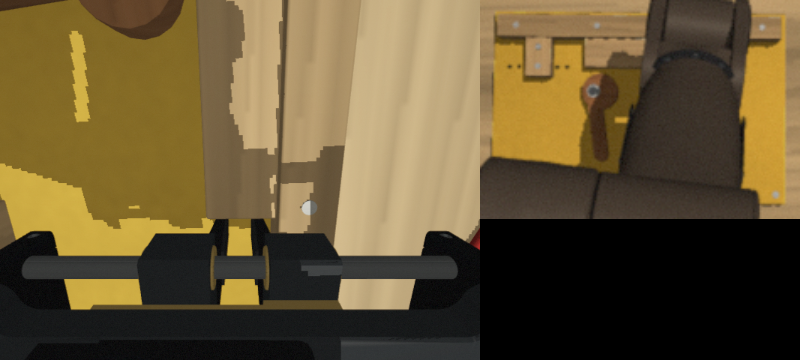

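The batten is sliding flush along the fence. In the wrist view the joint is at column ~278, and in the top view its left end is at (583,52), about 50 mm short of the stop. I'll keep pushing.

>>> {"fn": "carry_out", "kwargs": {
  "moves": [
    {"slide": [0.02,0,0],"spin": 0},
    {"slide": [0.02,0,0],"spin": 0},
    {"slide": [0.015,0,0],"spin": 0},
    {"slide": [0.015,0,0],"spin": 0},
    {"slide": [0.015,0,0],"spin": 0},
    {"slide": [0.01,0,0],"spin": 0},
    {"slide": [0.01,0,0],"spin": 0},
    {"slide": [0.006,0,0],"spin": 0},
    {"slide": [0,0,0],"spin": 0}
  ]
}}

```text
t: 9.23
eef_pos: [658.9, 12.2, 27.9]
tcp_rot: [3.141, -0.0, 1.526]
ft_force: [0.3, 0.6, 0.1]
opening: 0.172
grip_force: 0.0
```

>>> {"fn": "carry_out", "kwargs": {
  "moves": [
    {"slide": [0.005,0,0],"spin": 0},
    {"slide": [0.004,0,0],"spin": 0},
    {"slide": [0.004,0,0],"spin": 0},
    {"slide": [0.004,0,0],"spin": 0},
    {"slide": [0,0,0],"spin": 0}
  ]
}}

```text
t: 9.65
eef_pos: [659.0, 18.6, 27.9]
tcp_rot: [3.141, 0.0, 1.526]
ft_force: [0.6, 0.4, 0.3]
opening: 0.17
grip_force: 0.0
```

>>> {"fn": "carry_out", "kwargs": {
  "moves": [
    {"slide": [0.004,0,0],"spin": 0},
    {"slide": [0.004,0,0],"spin": 0},
    {"slide": [0,0,0],"spin": 0}
  ]
}}

```text
t: 9.9
eef_pos: [659.2, 20.4, 27.9]
tcp_rot: [3.141, 0.002, 1.527]
ft_force: [-0.5, -8.9, 0.2]
opening: 0.17
grip_force: 4.5
```

The −8.9 N steady reaction and TCP y of −38 (jig) match the batten butting against the stop. Now I'll back off, lift, shut the fingers and go to the lever's left side.

>>> {"fn": "carry_out", "kwargs": {
  "moves": [
    {"slide": [-0.03,0,0],"spin": 0},
    {"slide": [-0.03,0,0],"spin": 0},
    {"slide": [0,0,-0.08],"spin": 0},
    {"slide": [0,0,-0.08],"spin": 0},
    {"slide": [0,0,-0.08],"spin": 0},
    {"slide": [0.065,-0.065,0],"spin": 0},
    {"slide": [0.065,-0.065,0],"spin": 0},
    {"slide": [0.065,-0.065,0],"spin": 0},
    {"slide": [0.065,-0.065,0],"spin": 0},
    {"slide": [0.065,-0.065,0],"spin": 0},
    {"slide": [0.065,-0.065,0],"spin": 0}
  ],
  "hand": 0.83
}}

```text
t: 10.82
eef_pos: [508.0, 160.6, 124.0]
tcp_rot: [3.141, -0.0, 1.525]
ft_force: [-0.3, 0.4, -1.0]
opening: 0.172
grip_force: 0.0
```

>>> {"fn": "carry_out", "kwargs": {
  "moves": [
    {"slide": [0,0,0],"spin": 0.231},
    {"slide": [0,0,0],"spin": 0.231},
    {"slide": [0,0,0],"spin": 0.231},
    {"slide": [0,0,0],"spin": 0.231},
    {"slide": [0,0,0],"spin": 0.231},
    {"slide": [0,0,0],"spin": 0.231},
    {"slide": [0,0,0],"spin": 0.231},
    {"slide": [0,0,0],"spin": 0.231},
    {"slide": [0,0,0],"spin": 0.231},
    {"slide": [0,0,0],"spin": 0.231},
    {"slide": [0,0,0],"spin": 0.231},
    {"slide": [0,0,0],"spin": 0.231}
  ],
  "hand": 1
}}

```text
t: 11.82
eef_pos: [509.4, 159.7, 123.9]
tcp_rot: [-3.141, -0.0, 0.068]
ft_force: [-0.0, -0.3, -0.1]
opening: 0.005
grip_force: 0.0
```

```bash
python3 look.py m4; python3 -c "
from h import *;from cell import *
t=read_camera('top'); P=lambda x,y,z: np.r_[CEN+RJ@[x,y],z]
o=200,190; s=np.array([320/190,219/130])
print('home corners px in the crop',[((proj(t,P(x,y,48))[0]-o)*s+[480,0]).round(1).tolist() for x,y in((105,133.3),(60,133.3),(60,-26.7),(105,-26.7))])"
```

```text
11.8167 jig [[-75.00006082  94.95916285]] [509.35728493 159.68240814 123.88053214] 0.06798627750780617 0.005277903497697329 [-0.0332216  -0.2503349  -0.05343671]
home corners px in the crop [[552.5, 36.8], [551.9, 65.7], [655.3, 66.8], [655.7, 38.0]]
```

View pics/m4.png

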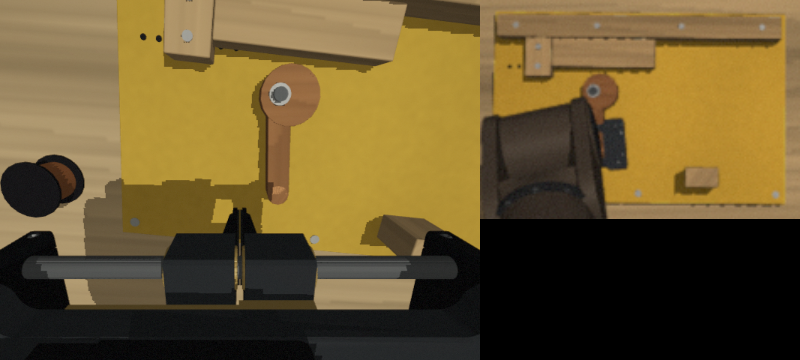

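The batten is home: flush with the fence and touching the stop, its right end at crop x ≈ 655 against a predicted 655. The shut fingers stand left of the lever. I'll lower them and swing the lever.

>>> {"fn": "carry_out", "kwargs": {
  "moves": [
    {"slide": [0,0,0.08],"spin": 0},
    {"slide": [0,0,0.08],"spin": 0},
    {"slide": [0,0,0.05],"spin": 0},
    {"slide": [0,0,0.03],"spin": 0},
    {"slide": [0,0,0],"spin": 0},
    {"slide": [0,0.015,0],"spin": 0},
    {"slide": [0,0.015,0],"spin": 0},
    {"slide": [0,0,0],"spin": 0}
  ]
}}

```text
t: 12.63
eef_pos: [510.7, 147.4, 28.8]
tcp_rot: [3.142, -0.002, 0.075]
ft_force: [0.6, -0.2, 0.5]
opening: 0.003
grip_force: 0.0
```

>>> {"fn": "carry_out", "kwargs": {
  "moves": [
    {"slide": [-0.0046,0.024,0],"spin": -0.191},
    {"slide": [-0.0046,0.024,0],"spin": -0.191},
    {"slide": [-0.0046,0.024,0],"spin": -0.191},
    {"slide": [-0.0046,0.024,0],"spin": -0.191},
    {"slide": [-0.0046,0.024,0],"spin": -0.191},
    {"slide": [-0.0046,0.024,0],"spin": -0.191},
    {"slide": [-0.0046,0.024,0],"spin": -0.191},
    {"slide": [0,0,0],"spin": 0}
  ]
}}

```text
t: 13.3
eef_pos: [523.3, 81.2, 28.8]
tcp_rot: [3.14, -0.001, 0.779]
ft_force: [-0.4, -0.8, 0.2]
opening: 0.003
grip_force: 0.0
```

```bash
cat > ang.py <<'E'
from cell import *
from h import *
s=state(); a=s["tcp_rot"][2]-YAW; p=jig(s["eef_pos"])[0]-[23,70]
tx=np.array([np.cos(a),np.sin(a)]); ty=np.array([np.sin(a),-np.cos(a)])
print("t",s["t"],"tool-angle",a,"rel pivot in tool axes",p@tx,p@ty,"jig",p+[23,70],"z",s["eef_pos"][2],"F",s["ft_force"],
 "lever angle if in contact (offset 23)",np.arctan2(-p[1],-p[0])+np.arcsin(23/np.linalg.norm(p)))
E
python3 ang.py; python3 look.py m5
```

```text
t 13.3 tool-angle 0.818614615876706 rel pivot in tool axes -93.88499736320905 -22.944936072123987 jig [-57.89976463  17.12192416] z 28.771875806173743 F [-0.43620545 -0.77776062  0.19451791] lever angle if in contact (offset 23) 0.8192011619652789
13.3 jig [[-57.89976463  17.12192416]] [523.33124336  81.22360149  28.77187581] 0.778614615876706 0.0031679142568851117 [-0.43620545 -0.77776062  0.19451791]
```

View pics/m5.png

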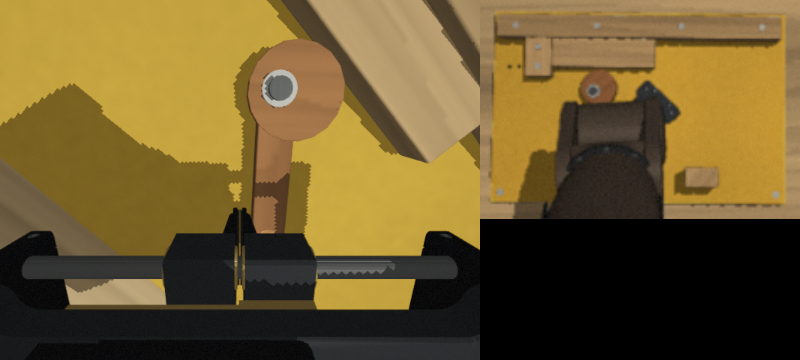

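The lever follows the finger, at about 0.82 rad (fingertip at (238,215) against the lever's left side), and the batten is still home. I'll continue.

>>> {"fn": "carry_out", "kwargs": {
  "moves": [
    {"slide": [-0.0046,0.024,0],"spin": -0.191},
    {"slide": [-0.0046,0.024,0],"spin": -0.191},
    {"slide": [-0.0046,0.024,0],"spin": -0.191},
    {"slide": [-0.0046,0.024,0],"spin": -0.191},
    {"slide": [-0.0046,0.024,0],"spin": -0.191},
    {"slide": [0,0,0],"spin": 0}
  ]
}}

```text
t: 13.9
eef_pos: [557.7, 48.1, 28.2]
tcp_rot: [3.14, -0.0, 1.276]
ft_force: [-1.0, 0.6, 0.5]
opening: 0.0
grip_force: 0.0
```

```bash
python3 ang.py
```

```text
t 13.9 tool-angle 1.3160360595196146 rel pivot in tool axes -93.30170027069363 -22.40899302694035 jig [-22.19899518 -14.64290328] z 28.20530612322764 F [-0.99021545  0.60313485  0.51128137] lever angle if in contact (offset 23) 1.3223752922848102
```

Next come small increments up to the tight range.

>>> {"fn": "carry_out", "kwargs": {
  "moves": [
    {"slide": [-0.002,0.012,0],"spin": -0.095},
    {"slide": [-0.002,0.012,0],"spin": -0.095},
    {"slide": [-0.002,0.012,0],"spin": -0.095},
    {"slide": [0,0,0],"spin": 0}
  ]
}}

```text
t: 14.23
eef_pos: [569.2, 42.8, 27.9]
tcp_rot: [-3.14, 0.0, 1.421]
ft_force: [-2.2, -0.8, 1.1]
opening: 0.003
grip_force: 1.1
```

```bash
python3 ang.py
```

```text
t 14.2333 tool-angle 1.4613393532885706 rel pivot in tool axes -92.55348321168059 -23.59440608476571 jig [-10.56361426 -19.42218433] z 27.865591030804268 F [-2.19998787 -0.80116027  1.10667436] lever angle if in contact (offset 23) 1.454922259691043
```

>>> {"fn": "carry_out", "kwargs": {
  "moves": [
    {"slide": [-0.001,0.008,0],"spin": -0.06},
    {"slide": [-0.001,0.008,0],"spin": -0.06},
    {"slide": [-0.001,0.006,0],"spin": -0.03},
    {"slide": [0,0,0],"spin": 0}
  ]
}}

```text
t: 14.57
eef_pos: [575.8, 40.5, 27.7]
tcp_rot: [-3.136, 0.001, 1.498]
ft_force: [-10.7, -5.0, 4.3]
opening: 0.006
grip_force: 5.3
```

```bash
python3 ang.py
```

```text
t 14.5667 tool-angle 1.5381122605055528 rel pivot in tool axes -92.33324530133098 -23.818628234542746 jig [ -3.8231959  -21.50558125] z 27.675651989367573 F [-10.68363106  -4.96824241   4.33293801] lever angle if in contact (offset 23) 1.5292562423909484
```

Force has risen to 11 N at about 1.53 rad. I'll add one slight push, then let go and lift away.

>>> {"fn": "carry_out", "kwargs": {
  "moves": [
    {"slide": [0,0.004,0],"spin": 0},
    {"slide": [0,0,0],"spin": 0}
  ]
}}

```text
t: 14.73
eef_pos: [576.9, 40.3, 27.6]
tcp_rot: [-3.135, 0.001, 1.497]
ft_force: [-12.4, -6.8, 5.9]
opening: 0.01
grip_force: 6.3
```

>>> {"fn": "carry_out", "kwargs": {
  "moves": [
    {"slide": [0,-0.02,0],"spin": 0},
    {"slide": [0,-0.04,0],"spin": 0},
    {"slide": [0,0,-0.08],"spin": 0},
    {"slide": [0,0,-0.08],"spin": 0},
    {"slide": [0,0,-0.08],"spin": 0},
    {"slide": [0,0,-0.08],"spin": 0},
    {"slide": [-0.08,-0.02,0],"spin": 0},
    {"slide": [-0.08,-0.02,0],"spin": 0},
    {"slide": [-0.08,-0.02,0],"spin": 0},
    {"slide": [-0.08,-0.02,0],"spin": 0},
    {"slide": [-0.08,-0.02,0],"spin": 0},
    {"slide": [-0.08,-0.02,0],"spin": 0}
  ]
}}

```text
t: 15.73
eef_pos: [494.4, -147.1, 156.1]
tcp_rot: [3.14, 0.0, 1.498]
ft_force: [0.2, -0.4, 0.8]
opening: 0.005
grip_force: 0.0
```

>>> {"fn": "carry_out", "kwargs": {
  "moves": [
    {"slide": [-0.08,0,0],"spin": 0},
    {"slide": [-0.08,0,0],"spin": 0},
    {"slide": [0,0,0],"spin": 0},
    {"slide": [0,0,0],"spin": 0}
  ]
}}

```text
t: 16.07
eef_pos: [490.5, -211.0, 155.8]
tcp_rot: [3.141, 0.0, 1.496]
ft_force: [-0.7, 0.6, 0.5]
opening: 0.002
grip_force: 0.0
```

```bash
python3 -c "
from cell import *
from h import *
t=read_camera('top'); print(state()['t'])
cv2.imwrite('pics/m6.png',cv2.resize(t['color'][190:320,160:390],None,fx=3.4,fy=3.4,interpolation=2)[:,:,::-1])
P=lambda x,y,z:proj(t,np.r_[CEN+RJ@[x,y],z])[0]
f=lambda q:((q-[160,190]+.5)*3.4).round().tolist()
print('tip at 1.47,1.57',[f(P(23-110*np.cos(a),70-110*np.sin(a),44)) for a in(1.47,1.57)],'bolt',f(P(23,70,51)),'home right end',f(P(105,-26.7,48)),f(P(60,-26.7,48)))
"
```

```text
16.1167
tip at 1.47,1.57 [[507.0, 200.0], [508.0, 185.0]] bolt [364.0, 183.0] home right end [492.0, 78.0] [492.0, 137.0]
```

View pics/m6.png

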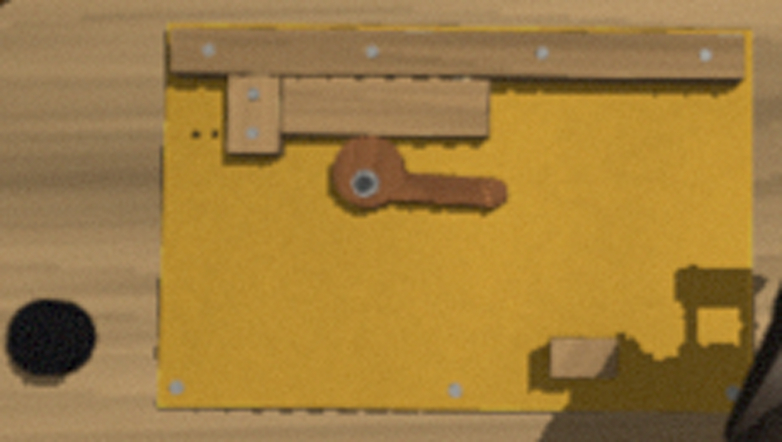

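The batten is flush with the fence, its left end on the stop at column ~281 and its right end at 490 (predicted 492). The lever tip is at (505,192), which is about 1.52 rad and past the 1.47 where the cam is tight, and the cam touches the batten. The offcut and spool have not moved.

```bash
python3 -c "
from cell import *
print(job_done())"
```

```text
the job is handed in; nothing more can be done
None
```

The job is handed in at about 16 s of the 61 s allowed: the batten is flush against the fence and stop, the cam is clamped at about 1.52 rad, and the arm is clear. The offcut and spool have not moved; I didn't re-check the screwdriver, but the arm never came near it.

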